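Tip the ruby chocolate carton into the laying-down frame

TASK

Push the standing ruby-red chocolate carton high up with the fingertips, so that it tips over its bottom edge without sliding along first, and comes to lie flat on its broad face, wholly inside the violet frame marked on the marble slab. Only push it, do not pick it up or carry it, and leave the dark carton, the cocoa tin and the ribbon spool standing where they are.

Things in the scene. Friction and masses are not known exactly. Their poses are not given: they have to be found in the camera images.
- ruby_carton: ruby-red gift carton with a cream band and patch, 140 mm tall, 80 wide, 32 thick, about 0.16 kg (varies), loose, standing upright across one short side of the violet frame. Origin: centre of its underside; x through the thickness (+x: the broad face towards the frame, within 4 degrees of the frame's x), y along the width, z up the height
- carton_centre (a point): middle of the ruby carton (70 mm up its height). Pushed on its -x face 100 to 135 mm above the slab, along +x, the carton tips about its lower +x edge, which slips only some mm; past 0.22 rad of lean it falls by itself and lies from that edge onwards, in the frame. Pushed low it slides instead (friction on marble about 0.5 to 0.7)
- foot_left (a point): point on the ruby carton, half-way through its thickness, at the left end of its bottom edge (body y = +40 mm, z = 0 mm)
- foot_right (a point): point on the ruby carton, half-way through its thickness, at the right end of its bottom edge (body y = -40 mm, z = 0 mm)
- top_left (a point): point on the ruby carton, half-way through its thickness, at the left end of its top edge (body y = +40 mm, z = 140 mm)
- top_right (a point): point on the ruby carton, half-way through its thickness, at the right end of its top edge (body y = -40 mm, z = 140 mm)
- frame (a point): centre of the violet frame, on the marble's top face: a flat rectangle drawn on the marble, outer size 190 mm along its x by 130 mm along its y, line 6 mm wide; the ruby carton stands at its -x side (about x = -86 mm) and should fall along +x. The frame's heading in the room may be anything
- slab: fixed white marble packing slab, 360 mm (x) by 320 mm (y), 12 mm thick on the table top; origin under its centre, axes those of the frame
- dark_carton: dark brown carton with a gold band, same size as the ruby one, standing on the slab beside the frame; origin at the centre of its underside. Leave alone
- cocoa_tin: green round tin with a cream label, 60 mm across, 85 mm tall, standing on the slab beside the frame; origin at the centre of its underside. Leave alone
- ribbon_spool: violet ribbon on a cardboard spool, 60 mm across, 40 mm tall, standing on end on the slab beside the frame; origin at the centre of its underside. Leave alone
Things that resemble listed ones, but are neither listed nor needed, are in the scene too. What is shaped like the ruby_carton but green is not meant.

How it is judged:
By the outcome, as a careful person would: the job done as asked, in the order asked, and still so for the second after the job is handed in, with the robot touching nothing.
It also fails if it takes over 32 s, if anything falls off the work surface, if the arm or the gripper's body presses on something with over 40 N, if the wrist force passes 120 N, or if a joint passes its speed limit or range.

ROBOT

A 6-joint arm with a two-finger parallel gripper is mounted at the origin on the work surface. World frame = base frame: x ahead of the robot, y to its left, z up, the work surface at z = 0. Lengths are in m, angles in rad, forces in N, time in s.
With the tool pointing down it reaches from about 0.3 to 0.775 m from the base axis. Payload 14.6 kg.
Tool frame: the origin (TCP) lies midway between the tips of the shut fingers; the grasp point (between the pads) lies 19 mm behind it (ctrl.grip_depth is the distance from the TCP to the grasp point, in m); z points along the fingers, x is the direction in which the jaws open and shut, and the axes are right-handed (so a half turn about z gives the same grasp; the last joint's range is limited). The gripper opens to 94 mm and grips with 3 to 60 N. Pads are 16 mm wide; open, the fingers measure 119 mm over their backs; the gripper's body (75 mm by 177 mm) begins 78 mm behind the grasp point.
Start: joints at [-1.311, 0.3, 1.521, -0, 1.321, -0.067], TCP at [0.177, -0.521, 0.205] pointing down, gripper open.
Joint ranges: [-3.03, 3.03], [-0.79, 2.21], [0.23, 2.52], [-1.04, 4.18], [0, 3.07], [-2.55, 2.55]. Speed limits (rad/s): [2.22, 2.22, 2.57, 3.14, 3.14, 3.14].

INTERFACE

Orientations are given as [roll, pitch, yaw] about the fixed x, y, z axes, in that order (R = Rz(yaw) Ry(pitch) Rx(roll)).
In Python, from station import ctrl gives the robot as it stands.
- The arm moves only by the tool play_rows, never from a script. Its argument "steps" is a list that holds one entry, the list of rows, each a list of 7 numbers: the shift along the tool's x, y, z in cm, then the turn, a rotation vector about the tool's x, y, z in rad, then the opening, from 0 (shut) to 1 (fully open). In form: [[[x, y, z, ax, ay, az, hand], ...]]. A call has 1 to 20 rows; each row is the pose to reach, as a shift and turn from the pose measured when the call began, along the tool's axes at that moment; what a row does not reach only later rows make up. A row lasts 1/12 s, in which the tool goes at most 41.7 mm and 7.16 degrees, less where a joint would pass 70% of its speed; a pose out of reach is approached as far as the arm can. A call with a gripper value outside its range is refused whole. The fingers move at their own pace and stop on an object; "force" is the grip in N (left out, the last holds). Time passes only in rows, so rows that repeat a pose let the fingers close. It gives the time, the measured TCP pose, the force and the opening at its end, in the units of the state.
- ctrl.get_obs(): the state, without advancing time (a new reading comes with each control period).
- ctrl.camera(name): name is "scene" or "top"; returns a dict with "frame" (384x512x3 uint8, blue, green, red), "fovy" (degrees; the focal length in pixels is half the picture's height over the tangent of half this angle, whatever the lens; pixels are square), "cx", "cy" (the principal point, pixels), "world_to_cam" (4x4, takes a point from world to camera coordinates). Camera axes: x right, y up, looking along -z (the intrinsics and any distortion apply to the point x, -y, -z); pixel columns grow to the right and rows downward; lengths in m; the calibration is good to about 2 mm. A picture is of the moment at which its call begins. There is no depth.
- ctrl.hand_in(): hands the job in, once; it reports no verdict.
The state is a dict: "time_s": time; "qpos": joint angles; "joint_vel": joint speeds; "tau": joint torques, N m; "ee_pos": TCP position; "eef_rot": TCP orientation; "force": force on the tool from outside, world axes, zero at the start; "moment": the same for the moment, N m; "grip_width": finger opening in m.
Only numpy, scipy, OpenCV 4.12 (cv2) and the standard library are available. Lean on these libraries where they do the work, as an engineer would, in place of code of your own. Each camera call takes 0.05 s, during which the arm holds its last target. There are 200 camera calls.

## Working session

There is one attempt and no reset: what is moved stays moved. The work goes in short steps, Python scripts to look and compute and a tool call to move; the robot and the scene stay as the last step left them, time stands still between calls to the robot, and variables do not carry over. Pictures are saved under pics/ and viewed, about 8 in all and at most 12, crops included, and the job is handed in when it is done.

Besides the shell and the picture viewer there is one more tool, called after ">>>" in YAML: its name, and indented under it one key for each argument. play_rows: Moves the arm, as the interface text tells. Its arguments: {"type":"object","properties":{"steps":{"type":"array"},"force":{"type":"number"}},"required":["steps"]}

```bash
ls; mkdir -p pics; python3 - <<'E'
from station import ctrl
import cv2
for n in("scene","top"):
    c=ctrl.camera(n); cv2.imwrite(f"pics/{n}1.png",cv2.resize(c["frame"],(800,600),interpolation=cv2.INTER_CUBIC)); print({k:v for k,v in c.items() if k!="frame"})
o=ctrl.get_obs(); print(o)
E
```

```text
pics
{'fovy': 49.03104716106314, 'cx': 259.703831306263, 'cy': 192.28526242875762, 'world_to_cam': array([[-0.40043162,  0.91629915,  0.00709787,  0.24964023],
       [-0.51147665, -0.22993385,  0.82796259,  0.23748999],
       [ 0.76029346,  0.32791201,  0.56073841, -1.58044858],
       [ 0.        ,  0.        ,  0.        ,  1.        ]])}
{'fovy': 54.77092829189403, 'cx': 258.0155072621806, 'cy': 188.29479364759302, 'world_to_cam': array([[ 0.02530746, -0.99939216,  0.02397596, -0.02227672],
       [ 0.9970629 ,  0.02696817,  0.07168188, -0.61075819],
       [-0.07228489,  0.02209146,  0.99713934, -0.87347674],
       [ 0.        ,  0.        ,  0.        ,  1.        ]])}
{'time_s': 0.1, 'qpos': array([-1.31060919e+00,  3.00433968e-01,  1.52151155e+00,  5.38961015e-06,
        1.32070077e+00, -6.65950490e-02]), 'joint_vel': array([ 2.29755849e-04, -1.74111380e-03, -1.36604803e-04,  8.41549820e-05,
        3.78346177e-04, -8.82836913e-04]), 'tau': array([ 7.13068366e-04, -5.32645297e+01, -3.53278971e+01,  7.09955301e-02,
        2.35056173e-02, -5.92326342e-05]), 'ee_pos': array([ 0.1764894 , -0.52066761,  0.20493611]), 'eef_rot': array([-3.14151733e+00,  1.05094768e-03, -1.24401544e+00]), 'force': array([ 0.8039229 , -0.440745  ,  0.46485513]), 'moment': array([ 0.06363149, -0.0111861 , -0.00190096]), 'grip_width': 0.09416821699611833}
```

View pics/scene1.png

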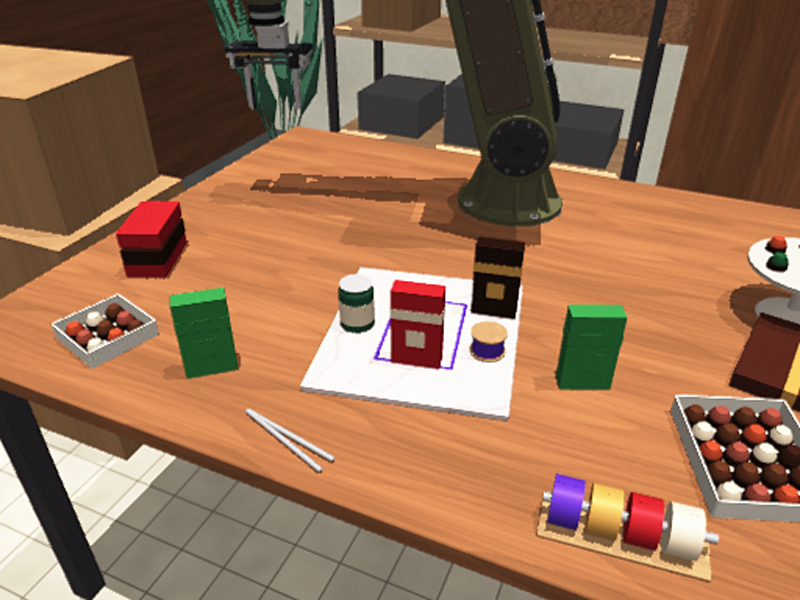

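View pics/top1.png

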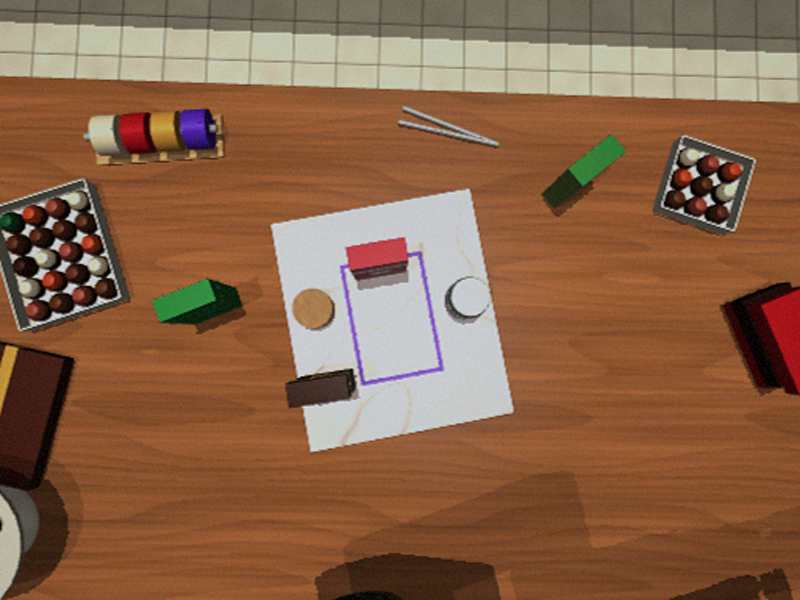

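Both views agree. Lookalikes in the scene picture: the red box with a dark band (150,240), green cartons (203,333) and (592,347), the dark carton (497,278), and the red roll (645,520). The ruby carton with cream band and patch is at (417,325), standing at the frame's far short side; top view (377,255). It must fall towards the robot. Next is a close crop.

```bash
python3 - <<'E'
from station import ctrl
import cv2,numpy as np
a=ctrl.camera("top")["frame"][115:295,170:335]; b=ctrl.camera("scene")["frame"][165:275,185:345]
cv2.imwrite("pics/c1.png",cv2.resize(a,None,fx=3.2,fy=3.2,interpolation=cv2.INTER_CUBIC)[:600])
cv2.imwrite("pics/c2.png",cv2.resize(b,None,fx=5,fy=5,interpolation=cv2.INTER_CUBIC))
E
```

```text
(no output)
```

View pics/c1.png

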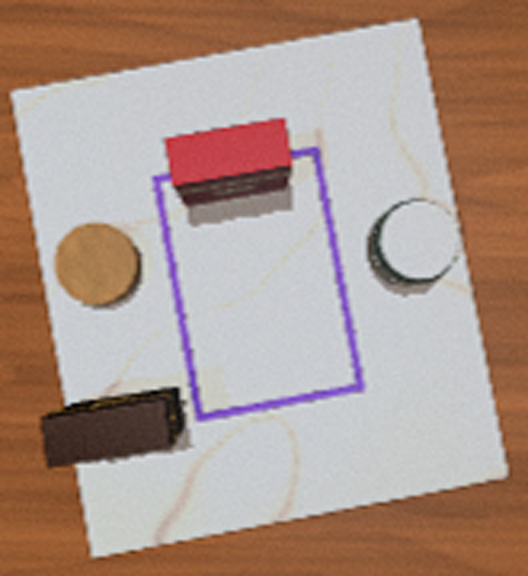

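View pics/c2.png

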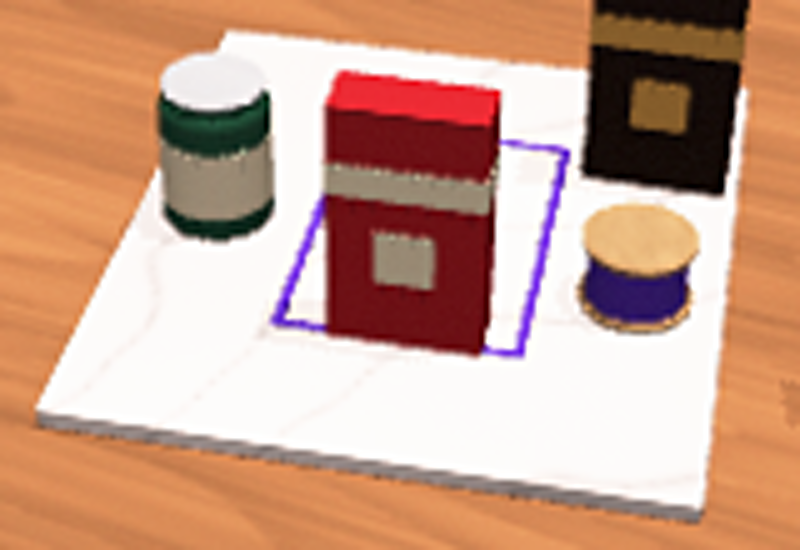

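The crop confirms the ruby carton (red top, cream band and patch). Top crop: carton top corners at (164,139), (286,118), (292,167), (174,187); frame corners at (153,177), (319,147), (363,389), (198,420).

```bash
cat >h.py <<'E'
from station import ctrl
import numpy as np
def ray(c,uv,z):
    f=192/np.tan(np.radians(c["fovy"]/2)); W=c["world_to_cam"]; R,t=W[:3,:3],W[:3,3]
    d=np.array([(uv[0]-c["cx"])/f,-(uv[1]-c["cy"])/f,-1]); o=-R.T@t; d=R.T@d
    return o+d*(z-o[2])/d[2]
E
python3 - <<'E'
from h import *
np.set_printoptions(precision=4,suppress=True)
T=ctrl.camera("top");S=ctrl.camera("scene")
tp=lambda p,z:ray(T,(170+(p[0]+.5)/3.2-.5,115+(p[1]+.5)/3.2-.5),z)
sp=lambda p,z:ray(S,(185+(p[0]+.5)/5-.5,165+(p[1]+.5)/5-.5),z)
F=np.array([tp(p,.012) for p in[(153,177),(319,147),(363,389),(198,420)]])
print("frame",F,F.mean(0))
fx=(F[2]+F[3]-F[0]-F[1])/2; print("len",np.linalg.norm(fx),np.linalg.norm(F[0]-F[1]),"yaw",np.arctan2(fx[1],fx[0]))
K=np.array([tp(p,.152) for p in[(164,139),(286,118),(292,167),(174,187)]]);print("ctop",K,K.mean(0))
for p,z in[((330,335),.012),((482,354),.012),((327,108),.152),((497,125),.152),((337,72),.152),((500,92),.152)]:print("sc",p,sp(p,z))
for p in[(275,325),(521,354),(569,150)]:print("sc frame",sp(p,.012))
print("spool",tp((97,263),.052),"tin",tp((418,241),.097),"dark",[tp(p,.152)for p in[(42,415),(165,405),(170,447),(47,467)]])
E
```

```text
frame [[ 0.6541  0.0938  0.012 ]
 [ 0.6809 -0.0326  0.012 ]
 [ 0.497  -0.0703  0.012 ]
 [ 0.4708  0.0539  0.012 ]] [0.5757 0.0112 0.012 ]
len 0.18765417355037345 0.12925462545773836 yaw -2.9333364468062353
ctop [[ 0.6624  0.0751  0.152 ]
 [ 0.6784 -0.0036  0.152 ]
 [ 0.6465 -0.0083  0.152 ]
 [ 0.6313  0.0676  0.152 ]] [0.6546 0.0327 0.152 ]
sc (330, 335) [ 0.6777 -0.0014  0.012 ]
sc (482, 354) [0.6603 0.0738 0.012 ]
sc (327, 108) [0.6827 0.0002 0.152 ]
sc (497, 125) [0.6636 0.0772 0.152 ]
sc (337, 72) [ 0.6524 -0.0085  0.152 ]
sc (500, 92) [0.6369 0.0685 0.152 ]
sc frame [ 0.6818 -0.0301  0.012 ]
sc frame [0.6524 0.0916 0.012 ]
sc frame [0.4724 0.054  0.012 ]
spool [0.5854 0.1287 0.052 ] tin [ 0.6045 -0.0985  0.097 ] dark [array([0.4834, 0.1467, 0.152 ]), array([0.4915, 0.0689, 0.152 ]), array([0.4651, 0.0649, 0.152 ]), array([0.4508, 0.1422, 0.152 ])]
```

Both cameras agree to a few mm. Frame centre is (0.576,0.011), +x towards (-0.98,-0.21); the carton is at (0.656,0.033) and square to it. Next I go high over to the far side, fingers part open for two contact points.

>>> play_rows:
  steps:
    - [[-9,-17,-4.5,0,0,0.118,0.45],[-36.5,-69.4,-4.5,0,0,0.118,0.45],[-36.5,-69.4,-4.5,0,0,0.118,0.45],[-36.5,-69.4,-4.5,0,0,0.118,0.45],[-36.5,-69.4,-4.5,0,0,0.118,0.45],[-36.5,-69.4,-4.5,0,0,0.118,0.45],[-36.5,-69.4,-4.5,0,0,0.118,0.45],[-36.5,-69.4,-4.5,0,0,0.118,0.45],[-36.5,-69.4,-4.5,0,0,0.118,0.45],[-36.5,-69.4,-4.5,0,0,0.118,0.45],[-36.5,-69.4,-4.5,0,0,0.118,0.45],[-36.5,-69.4,-4.5,0,0,0.118,0.45],[-36.5,-69.4,-4.5,0,0,0.118,0.45],[-36.5,-69.4,-4.5,0,0,0.118,0.45],[-36.5,-69.4,-4.5,0,0,0.118,0.45],[-36.5,-69.4,-4.5,0,0,0.118,0.45],[-36.5,-69.4,-4.5,0,0,0.118,0.45],[-36.5,-69.4,-4.5,0,0,0.118,0.45],[-36.5,-69.4,-4.5,0,0,0.118,0.45],[-36.5,-69.4,-4.5,0,0,0.118,0.45]]

```text
time_s: 1.97
ee_pos: [0.7189, 0.0528, 0.2478]
eef_rot: [3.14, 0.002, -1.358]
force: [-1.1, -0.5, -0.2]
grip_width: 0.0422
```

>>> play_rows:
  steps:
    - [[0.5,0,4,0,0,0,0.45],[0.5,0,8,0,0,0,0.45],[0.5,0,11,0,0,0,0.45],[0.5,0,11.8,0,0,0,0.45],[0.5,0,11.8,0,0,0,0.45],[0.5,0,11.8,0,0,0,0.45]]

```text
time_s: 2.47
ee_pos: [0.7203, 0.0479, 0.1318]
eef_rot: [3.142, 0.001, -1.358]
force: [-0.1, -0.6, 0.5]
grip_width: 0.0421
```

```bash
python3 - <<'E'
from h import *
import cv2
b=ctrl.camera("scene")["frame"][125:275,165:365];a=ctrl.camera("top")["frame"][115:265,170:370]
cv2.imwrite("pics/d1.png",cv2.resize(np.vstack([a,b]),None,fx=2,fy=2,interpolation=cv2.INTER_CUBIC))
o=ctrl.get_obs();print(o["ee_pos"],o["eef_rot"],o["force"])
E
```

```text
[0.7207364  0.04796261 0.1329218 ] [-3.13946644e+00  7.61694045e-04 -1.35768531e+00] [-0.11988536 -0.62464668  0.55076979]
```

View pics/d1.png

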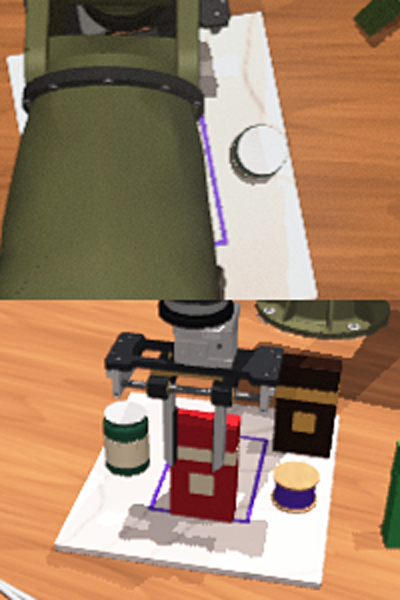

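The fingers straddle the carton's middle behind it, tips 120 mm above the slab. Now the approach, then a slow push.

>>> play_rows:
  steps:
    - [[0,1.5,0,0,0,0,0.45],[0,2.8,0,0,0,0,0.45],[0,3.4,0,0,0,0,0.45],[0,3.8,0,0,0,0,0.45],[0,4.1,0,0,0,0,0.45],[0,4.4,0,0,0,0,0.45],[0,4.7,0,0,0,0,0.45],[0,5.0,0,0,0,0,0.45],[0,5.3,0,0,0,0,0.45],[0,5.6,0,0,0,0,0.45]]

```text
time_s: 3.4
ee_pos: [0.6658, 0.036, 0.1327]
eef_rot: [-3.14, 0.001, -1.358]
force: [-0.5, -0.4, -0.3]
grip_width: 0.0422
```

```bash
python3 - <<'E'
from h import *
import cv2
b=ctrl.camera("scene")["frame"][125:275,165:365]
cv2.imwrite("pics/e1.png",cv2.resize(b,None,fx=3,fy=3,interpolation=cv2.INTER_CUBIC))
o=ctrl.get_obs();print(o["ee_pos"],o["eef_rot"],o["force"])
E
```

```text
[0.66543707 0.03597789 0.1327368 ] [-3.13978415e+00  7.77454831e-04 -1.35766916e+00] [-0.44751802 -0.36557924 -0.20613654]
```

View pics/e1.png

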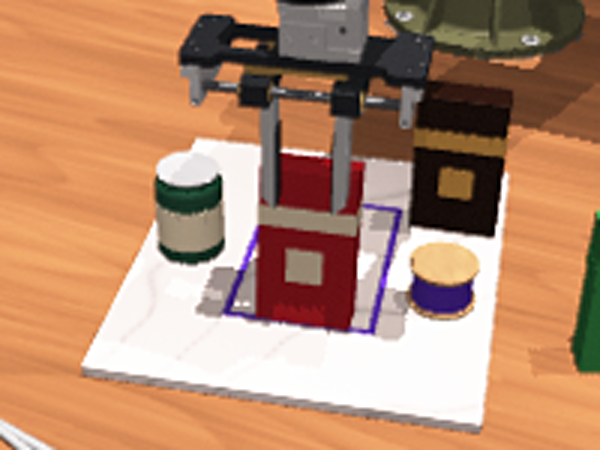

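The carton is leaning with its foot still at the frame line (bottom edge near (305,325)). I carry on slowly past the balance point.

>>> play_rows:
  steps:
    - [[0,0.3,0,0,0,0,0.45],[0,0.6,0,0,0,0,0.45],[0,0.9,0,0,0,0,0.45],[0,1.2,0,0,0,0,0.45],[0,1.5,0,0,0,0,0.45],[0,1.8,0,0,0,0,0.45],[0,2.1,0,0,0,0,0.45],[0,2.4,0,0,0,0,0.45],[0,2.7,0,0,0,0,0.45],[0,2.7,0,0,0,0,0.45],[0,2.7,0,0,0,0,0.45],[0,2.7,0,0,0,0,0.45],[0,2.7,0,0,0,0,0.45],[0,2.7,0,0,0,0,0.45]]

```text
time_s: 4.62
ee_pos: [0.6391, 0.0303, 0.1326]
eef_rot: [-3.14, 0.001, -1.358]
force: [0.3, -0.3, 0.4]
grip_width: 0.0423
```

```bash
python3 - <<'E'
from h import *
import cv2
b=ctrl.camera("scene")["frame"][125:275,165:365]
cv2.imwrite("pics/e2.png",cv2.resize(b,None,fx=3,fy=3,interpolation=cv2.INTER_CUBIC))
o=ctrl.get_obs();print(o["ee_pos"],o["force"])
E
```

```text
[0.63910037 0.03027886 0.13262118] [ 0.15535836  0.10840127 -0.65493669]
```

View pics/e2.png

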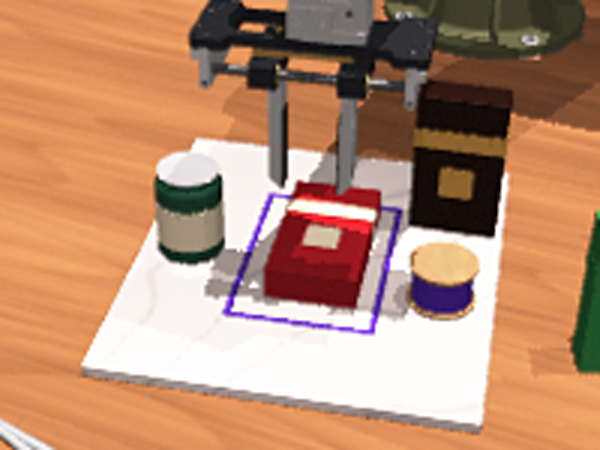

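The carton lies flat inside the frame. I lift clear and move aside to check from the top.

>>> play_rows:
  steps:
    - [[0,0,-4,0,0,0,0.45],[0,0,-8,0,0,0,0.45],[0,0,-12,0,0,0,0.45],[4,0,-12,0,0,0,0.45],[8,0,-12,0,0,0,0.45],[12,0,-12,0,0,0,0.45],[16,0,-12,0,0,0,0.45],[20,0,-12,0,0,0,0.45],[24,0,-12,0,0,0,0.45],[28,0,-12,0,0,0,0.45],[32,0,-12,0,0,0,0.45],[36,0,-12,0,0,0,0.45],[36,0,-12,0,0,0,0.45],[36,0,-12,0,0,0,0.45],[36,0,-12,0,0,0,0.45]]

```text
time_s: 5.92
ee_pos: [0.7151, -0.3212, 0.2518]
eef_rot: [-3.14, 0.001, -1.358]
force: [0.8, -0.1, -0.9]
grip_width: 0.0425
```

```bash
python3 - <<'E'
from h import *
import cv2
a=ctrl.camera("top")["frame"][115:295,170:335]
cv2.imwrite("pics/f1.png",cv2.resize(a,None,fx=3.2,fy=3.2,interpolation=cv2.INTER_CUBIC))
E
```

```text
(no output)
```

View pics/f1.png

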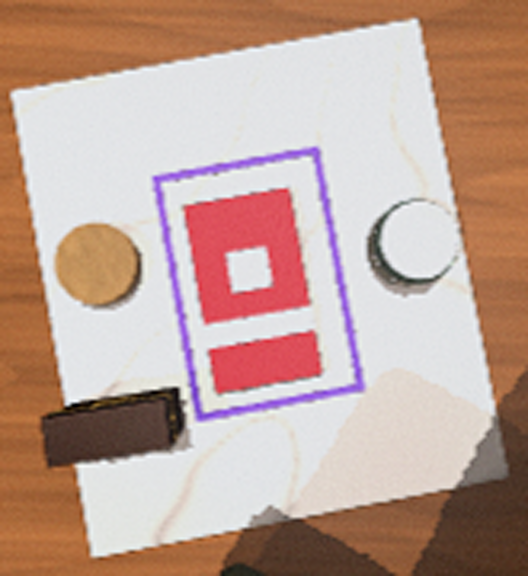

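The ruby carton, corners (184,206), (290,188), (322,378), (216,393), lies wholly inside the frame. Spool, tin and dark carton are at the same pixels as before.

```bash
python3 -c "
from station import ctrl
print(ctrl.hand_in())"
```

```text
the job is handed in; nothing more can be done
None
```

I tipped the ruby carton over by pushing it slowly near the top, with the fingertips about 120 mm above the slab. It fell by itself into the violet frame, and I handed the job in at about 6 s of robot time.

- **Position:** the last top view shows the carton flat on its broad face, wholly inside the frame with a visible margin on every side.
- **Tipping:** a picture taken mid-push shows it leaning, with its bottom edge still about where it had stood. I did not measure how far the edge slipped during the fall.
- **Other items:** the dark carton, cocoa tin and ribbon spool look unmoved, at the same pixels as before.
- **Robot:** the force readings I took stayed around 1 N, and the arm had moved well clear before hand-in. No check failed. The two cameras agreed to within a few mm on the carton and frame.

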